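# Take the spun sample from the angle centrifuge and hold it to the viewing light

### The arm

A 6-joint arm with a two-finger parallel gripper is mounted at the origin on a cart in front of the work surface, level with it; the furniture and walls round the work are solid. World frame = base frame: x ahead of the robot, y to its left, z up, the work surface at z = 0. Lengths are in m, angles in degrees, forces in N, time in s.
With the tool pointing down it reaches from about 0.4 to 0.825 m from the base axis. Payload 7 kg.
Tool frame: the origin (TCP) lies on the centre line of the jaws, within the pads' length; the fingertips stand 19 mm ahead of it and the grasp point (between the pads) is the TCP (r.tip_extent is the distance from the TCP to the fingertips, in m); z points along the fingers, y is the line along which they close (so a half turn about z gives the same grasp; the last joint's range is limited). The gripper opens to 88 mm and grips with 3 to 60 N. Pads are 19 mm wide; open, the fingers measure 130 mm over their backs; the gripper's body (78 mm by 193 mm) begins 47 mm behind the grasp point.
Start: joints at [90.648, 20.546, 0.682, 0, -70.136, -16.507], TCP at [0.184, 0.649, 0.246] pointing down, gripper open.
Joint ranges: [-176.03, 176.03], [-82.01, 121.73], [-58.28, 71.71], [-173.87, 95.51], [-174.79, -0.11], [-173.66, 173.66]. Speed limits (degrees/s): [136.94, 136.94, 172.46, 180, 180, 180].

### API

Orientations are given as [roll, pitch, yaw] about the fixed x, y, z axes, in that order (R = Rz(yaw) Ry(pitch) Rx(roll)).
In Python, from plant import r gives the robot as it stands. The module is installed in compiled form; this text tells all that it offers.
- The arm moves only by the tool jog_arm, never from a script. Its argument "deltas" is a list that holds one entry, the list of rows, each a list of 5 numbers: the opening, from -1 (shut) to 1 (fully open), then the shift along the world's x, y, z in cm, then the turn about the world's z in rad. In form: [[[claw, dx, dy, dz, turn], ...]]. A call has 1 to 8 rows; each row shifts and turns the commanded pose from where the row before left it; what a row does not reach is not made up. A row lasts 1/8 s, in which the tool goes at most 62.5 mm and 10.7 degrees, less where a joint would pass 70% of its speed; a pose out of reach is approached as far as the arm can. A call with a gripper value outside its range is refused whole. The fingers move at their own pace and stop on an object; "force" is the grip in N (left out, the last holds). Time passes only in rows, so rows that do not move let the fingers close. It gives the time, the measured TCP pose, the force, the opening and the grip force at its end, in the units of the state.
- r.get_state(): the state, without advancing time (a new reading comes with each control period).
- r.capture(name): name is "side" or "top" or "wrist"; returns the picture (384x512x3 uint8, blue, green, red); there is no depth.
- r.camera_info(name): a dict with "fx", "fy", "cx", "cy" (pixels), "view" (4x4, takes a point from world to camera coordinates). Camera axes: x right, y up, looking along -z (the intrinsics and any distortion apply to the point x, -y, -z); pixel columns grow to the right and rows downward; lengths in m; the calibration is good to about 2 mm. A picture is of the moment at which its call begins: read the wrist's pose just before it. camera_info takes no time and is no camera call; for the wrist camera it gives the pose at the moment of the call.
- r.close_job(): hands the job in; it is judged then, once.
The state is a dict: "time_s": time; "joints": joint angles; "qd": joint speeds; "joint_torque": joint torques, N m; "tcp_pos": TCP position; "eef_rot": TCP orientation; "contact_force": force on the tool from outside, world axes, zero at the start; "moment": the same for the moment, N m; "gripper_width": finger opening in m; "gripper_force": force on a finger pad.
Only numpy, scipy, OpenCV 4.12 (cv2) and the standard library are available. Lean on these libraries where they do the work, as an engineer would, in place of code of your own. Each camera call takes 0.05 s, during which the arm holds its last target. There are 200 camera calls.

### The job

Open the centrifuge lid so that it stands up by itself, draw the longer of the two stoppered tubes out of its slanting sleeve in the rotor, turn it upright (stopper up) and hold it raised off the bench close in front of the middle of the viewing panel, without touching the panel. Keep hold of it there: the job finishes while you are holding the tube still. On the way do not tip that tube much further over than it leans in the rotor, leave the shorter balance tube seated in the rotor and the lid open, and do not push the other things on the bench about.

Things in the scene. Friction and masses are not known exactly. Their poses are not given: they have to be found in the camera images.
- centrifuge: Small white bench centrifuge, fixed: 228 (x) x 236 (y) x 102 mm housing (top deck at z = 102) with a round open bowl, 200 mm wide and 82 mm deep, in the middle of its top, under a clear domed lid. Origin: centre of the underside. Its -x side is the front (grey panel with dial and switch), +x the back, z up.
- lid (a joint): Clear domed lid (radius 104, 50 mm high) hinged along the centrifuge's y axis at the back of the deck. 0 = closed, grows as the front edge swings up and back, stop at 1.75 rad; starts between 0 and 0.12. Stiff friction hinge: stays where it is left; about 3 N at the tab moves it. 1.3 rad or more counts as standing open.
- lid_hinge (a point): Middle of the lid's hinge axis, 106 mm above the centrifuge's underside and 108 mm behind its middle; the axis runs along the centrifuge's y. Does not move with the lid.
- lid_tab (a point): Pinch point on the lid's grey front tab, 236 mm in front of the hinge axis and 12 mm above it when closed; moves with the lid. The tab is 30 mm wide (along the centrifuge's y) and 14 mm thick: upper face 4 mm above this point, lower face 10 mm below. It stands out past the housing's front; pinched by its two sides it can pivot between the fingers as the lid swings.
- rotor: Six-place angle rotor in the bowl, turns freely on the vertical axis (friction 0.03 N m). Origin on the axis, 22 mm above the centrifuge's underside. Six steel sleeves lean 35 degrees inward at the top; bore 15 mm, 46 mm deep, mouths 58 mm from the axis, 60 mm above the origin; hub nut up to 77 mm. Sample tube starts in the rotor's +x sleeve, balance tube in the -x one; the others are empty.
- sample_tube: The longer tube: 108 mm long in all, 13 mm glass with a round bottom, the top 24 mm is a dark ribbed rubber stopper of 17 mm diameter; 20 to 40 g. Origin at the bottom end, z along the tube toward the stopper. At the start 62 mm of it stands out of its sleeve, leaning 35 degrees toward the rotor's axis; it slides out along its own axis.
- tube_middle (a point): Point on the sample tube's axis, 50 mm from its bottom end.
- tube_foot (a point): The sample tube's bottom end.
- balance_tube: The shorter tube, same make, 83 mm long in all, 13 mm glass with the same 17 mm stopper; stands 37 mm out of the sleeve across from the sample. Origin at the bottom end, z toward the stopper. Stays in the rotor.
- viewing_panel: Viewing light, fixed: upright white panel in an aluminium frame, 150 mm wide (y) and 170 mm high (from z = 50 to 220), 18 mm thick, on a flat steel foot (10 mm high, reaching 25 mm in front of the panel's middle plane). Origin on the bench under the panel; its white face looks along its own -x.
- panel_face (a point): Middle of the panel's white face, 135 mm above the bench; x points into the panel, z up. Hold the tube's middle level with it, 20 to 110 mm in front of it (at negative x).
- petri_1: Bystander: petri dish, 88 mm wide, 14 mm high. Leave alone.
- bench_timer: Bystander: small white timer, 66 x 66 x 18 mm. Leave alone.
- forceps: Bystander: steel forceps lying flat, 127 mm long. Leave alone.
- marker: Bystander: black marker lying flat, 138 mm long. Leave alone.
- sample_jar: Bystander: white jar with a wide screw lid, 56 mm wide, 72 mm high. Leave alone.

How it is judged (in metres and radians):
On the way, in this order (a step that is already met when the one before it is completed fails the run):
1. the lid stands open (1.3 rad or more) (value of joint lid above 1.3 rad), for 0.2 s.
2. the sample tube is drawn clear of the rotor: its bottom end above the deck (more than 105 mm above the bench) (height (world z) of tube_foot above 0.105 m), for 0.2 s.
At the end, for the whole second after the job is handed in: Fingers hold the sample tube still, upright within 0.17 rad, its middle 20 to 110 mm before the panel face and within 50 mm of the face's middle sideways and in height, bottom 30 mm off the bench; panel untouched; lid open over 1.3 rad; balance tube seated in the rotor (x of tube_middle in the frame of panel_face between -0.11 and -0.02 m and y of tube_middle in the frame of panel_face between -0.05 and 0.05 m and z of tube_middle in the frame of panel_face between -0.05 and 0.05 m and angle between sample_tube's own z axis and vertical below 0.17 rad and height (world z) of tube_foot above 0.03 m and contact force between the fingers and sample_tube above 1 N and contact force between viewing_panel and anything else below 0.3 N and linear speed of sample_tube below 0.03 m/s and value of joint lid above 1.3 rad and height (world z) of balance_tube below 0.055 m and horizontal distance between balance_tube and rotor below 0.1 m); the arm keeps its last pose, push and grip.
It fails at once if the sample tube is tipped more than 1.0 rad from upright (angle between sample_tube's own z axis and vertical above 1 rad).
It fails at once if a bystander is pushed more than 30 mm (distance of any of petri_1, bench_timer, forceps, marker, sample_jar from where it was at the start of the episode above 0.03 m).
It also fails if it takes over 48 s, if anything falls off the work surface, if the arm or the gripper's body presses on something with over 40 N, if the wrist force passes 120 N, or if a joint passes its speed limit or range.

## Working session

There is one attempt and no reset: what is moved stays moved. The work goes in short steps, Python scripts to look and compute and a tool call to move; the robot and the scene stay as the last step left them, time stands still between calls to the robot, and variables do not carry over. Pictures are saved under pics/ and viewed, at most 10 in all, crops included, and the job is handed in when it is done.

Besides the shell and the picture viewer there is one more tool, called after ">>>" as a command line: name --argument value ..., lists and objects as JSON in quotes. jog_arm: Moves the arm, as the interface text tells. Its arguments: {"type":"object","properties":{"deltas":{"type":"array"},"force":{"type":"number"}},"required":["deltas"]}

```bash
mkdir -p pics; cat > h.py <<'E'
import numpy as np, cv2
from plant import r
def ray(c,uv):
    i=r.camera_info(c) if isinstance(c,str) else c
    V=np.array(i["view"]);R=V[:3,:3];t=V[:3,3]
    d=np.array([(uv[0]-i["cx"])/i["fx"],-(uv[1]-i["cy"])/i["fy"],-1.])
    d=R.T@d; return -R.T@t,d/np.linalg.norm(d)
def onz(c,uv,z):
    o,d=ray(c,uv);return o+d*(z-o[2])/d[2]
def tri(*obs):
    A=np.zeros((3,3));b=np.zeros(3);L=[]
    for c,uv in obs:
        o,d=ray(c,uv);P=np.eye(3)-np.outer(d,d);A+=P;b+=P@o;L.append((o,P))
    p=np.linalg.solve(A,b);return p,[round(float(np.linalg.norm(P@(p-o)))*1000,1) for o,P in L]
def proj(c,p):
    i=r.camera_info(c) if isinstance(c,str) else c
    q=np.array(i["view"])@np.r_[p,1];return np.array([i["cx"]+i["fx"]*q[0]/-q[2],i["cy"]-i["fy"]*q[1]/-q[2]])
E
python3 - <<'E'
from h import *
print(r.get_state())
for c in("top","side","wrist"):
    i=r.camera_info(c);print(c,{k:(np.round(v,3).tolist()) for k,v in i.items()})
    cv2.imwrite(f"pics/{c}0.png",r.capture(c))
a=cv2.imread("pics/top0.png");b=cv2.imread("pics/side0.png")
cv2.imwrite("pics/top0b.png",cv2.resize(a,(800,600),interpolation=3));cv2.imwrite("pics/side0b.png",cv2.resize(b,(800,600),interpolation=3))
E
```

```text
{'time_s': 0.0, 'joints': array([ 9.06475589e+01,  2.05905487e+01,  6.32365853e-01, -2.01061092e-02,
       -7.01364267e+01, -1.65075849e+01]), 'qd': array([-0.01648576, -0.06101814, -0.04859532, -0.05624483,  0.08175806,
        0.00480507]), 'joint_torque': array([-4.73323835e-04, -5.82711017e+01,  2.93048537e+01,  6.99741796e+00,
        7.01118741e-03, -1.57665850e-04]), 'tcp_pos': array([0.18436019, 0.64884136, 0.24462203]), 'eef_rot': array([ 1.79903919e+02, -8.76326848e-03, -1.58668659e+01]), 'contact_force': array([ 0.88174493, -0.07956969, -0.47547197]), 'moment': array([-0.02492246,  0.01363168,  0.00308777]), 'gripper_force': 0.0, 'gripper_width': 0.08800924100226026}
top {'fx': 446.976, 'fy': 446.976, 'cx': 250.117, 'cy': 188.204, 'view': [[-0.014, -1.0, 0.004, -0.142], [0.977, -0.013, 0.211, -0.538], [-0.211, 0.007, 0.977, -1.542], [0.0, 0.0, 0.0, 1.0]]}
side {'fx': 376.737, 'fy': 376.737, 'cx': 252.935, 'cy': 188.949, 'view': [[-0.904, 0.427, 0.019, 0.546], [-0.192, -0.444, 0.875, -0.058], [0.382, 0.788, 0.484, -1.287], [0.0, 0.0, 0.0, 1.0]]}
wrist {'fx': 345.12, 'fy': 345.12, 'cx': 258.561, 'cy': 193.711, 'view': [[-0.273, -0.962, 0.002, 0.673], [0.932, -0.265, -0.246, 0.031], [0.238, -0.065, 0.969, -0.39], [0.0, 0.0, 0.0, 1.0]]}
```

View pics/top0b.png

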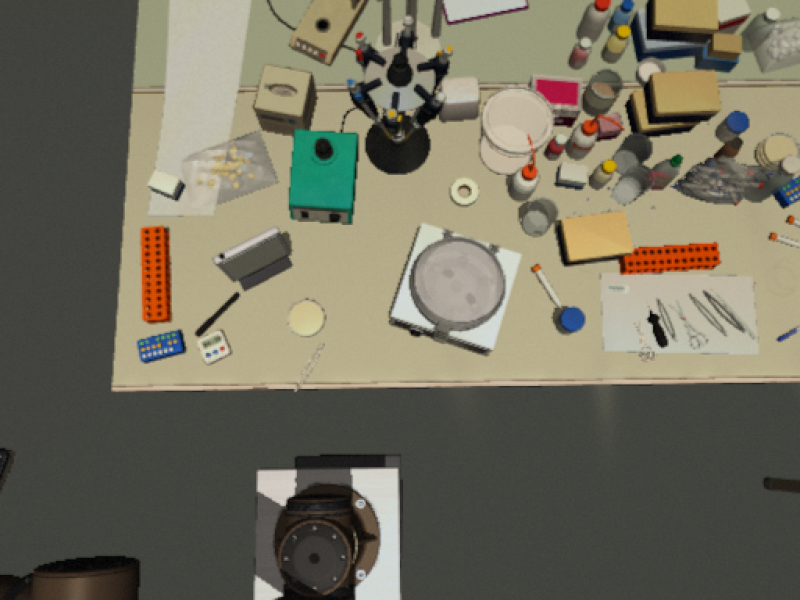

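View pics/side0b.png

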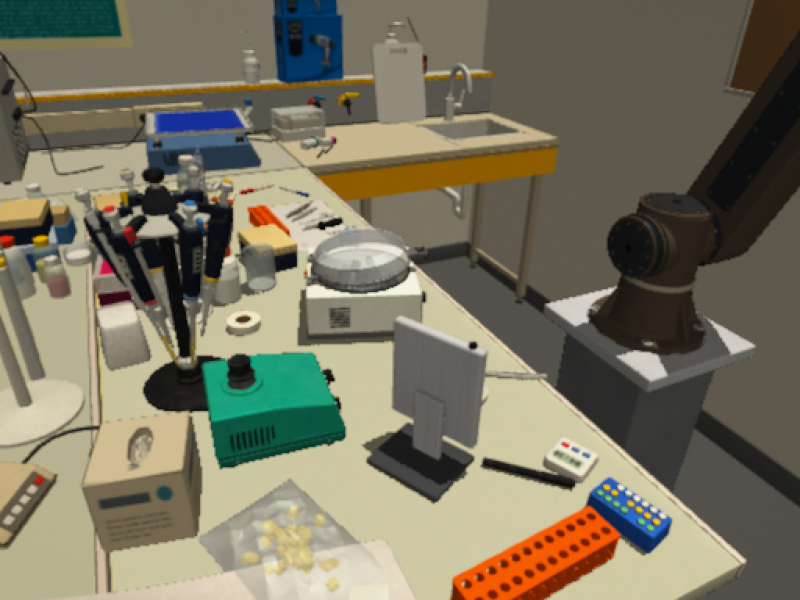

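```bash
python3 - <<'E'
from h import *
s=1.5625
for n,uv,z in[("c1",(425,226),.102),("c2",(521,255),.102),("c3",(491,352),.102),("c4",(390,316),.102),("tab",(437,334),.118),("dome",(457,282),.13),("pTopL",(214,243),.22),("pTopR",(288,231),.22),("foot",(250,290),.01),("footR",(292,270),.01),("footL",(240,275),.01)]:
    print(n,onz("top",(uv[0]/s,uv[1]/s),z).round(3))
print("side panel top",[onz("side",(u/s,v/s),.22).round(3) for u,v in((395,320),(485,352))])
a=cv2.imread("pics/top0.png");b=cv2.imread("pics/side0.png");w=cv2.imread("pics/wrist0.png")
A=cv2.resize(a[135:235,125:345],(800,364),interpolation=2)
B=cv2.resize(b[140:325,180:330],(191*1,236));
o=np.zeros((600,800,3),np.uint8);o[:364]=A
o[364:,:292]=cv2.resize(b[140:325,180:410],(292,236),interpolation=2);o[364:,300:614]=cv2.resize(w,(314,236))
cv2.imwrite("pics/c1.png",o)
E
```

```text
c1 [ 0.683 -0.23   0.102]
c2 [ 0.612 -0.444  0.102]
c3 [ 0.394 -0.367  0.102]
c4 [ 0.477 -0.147  0.102]
tab [ 0.432 -0.249  0.118]
dome [ 0.545 -0.295  0.13 ]
pTopL [0.615 0.218 0.22 ]
pTopR [0.639 0.065 0.22 ]
foot [0.56  0.182 0.01 ]
footR [0.608 0.084 0.01 ]
footL [0.597 0.207 0.01 ]
side panel top [array([0.656, 0.1  , 0.22 ]), array([0.581, 0.222, 0.22 ])]
```

View pics/c1.png

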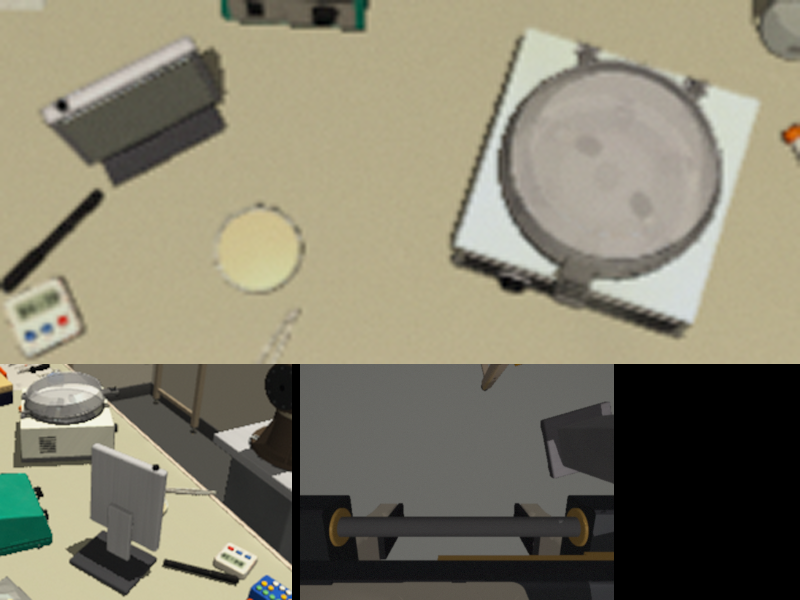

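>>> jog_arm --deltas '[[[1, 4, -3.6, 1.5, 0], [1, 4, -3.6, 1.5, 0], [1, 4, -3.6, 1.5, 0], [1, 4, -3.6, 1.5, 0], [1, 4, -3.6, 1.5, 0], [1, 4, -3.6, 0, 0], [1, 4, -3.6, 0, 0], [1, 0.4, -5.7, 0, 0]]]'

```text
time_s: 1.15
tcp_pos: [0.4702, 0.3391, 0.319]
eef_rot: [179.9, 0.0, -15.9]
contact_force: [0.3, -0.8, -0.7]
gripper_width: 0.0881
gripper_force: 0.0
```

>>> jog_arm --deltas '[[[1, 0.4, -5.7, 0, 0], [1, 0.4, -5.7, 0, 0], [1, 0.4, -5.7, 0, 0], [1, 0.4, -5.7, 0, 0], [1, 0.2, -5.7, 0, 0], [1, -2, -5.7, 0, 0], [1, -3, -5.2, 0, 0], [1, -3, -5, 0, 0]]]'

```text
time_s: 2.15
tcp_pos: [0.4051, -0.1052, 0.3204]
eef_rot: [180.0, 0.0, -15.9]
contact_force: [0.7, 0.6, 1.1]
gripper_width: 0.0874
gripper_force: 0.0
```

```bash
cat >> h.py <<'E'
import pickle
def snap(n,c="wrist"):
    i=dict(r.camera_info(c));im=r.capture(c);cv2.imwrite(f"pics/{n}.png",im);pickle.dump(i,open(f"pics/{n}.pkl","wb"));return im,i
def cam(n): return pickle.load(open(f"pics/{n}.pkl","rb"))
E
python3 - <<'E'
from h import *
r.capture("wrist")
snap("w1");print(r.get_state()["tcp_pos"])
E
```

```text
[ 0.40360642 -0.10684089  0.32088587]
```

>>> jog_arm --deltas '[[[1, 0, -4, 0, 0], [1, 0, -5, 0, -0.06], [1, 0, 0, 0, 0], [1, 0, 0, 0, 0]]]'

```text
time_s: 2.75
tcp_pos: [0.4064, -0.1936, 0.3203]
eef_rot: [-180.0, 0.0, -19.3]
contact_force: [0.5, -0.4, -0.2]
gripper_width: 0.0876
gripper_force: 0.0
```

```bash
python3 - <<'E'
from h import *
im,i=snap("w2");print(r.get_state()["tcp_pos"])
a=cv2.imread("pics/w1.png")
o=np.vstack([cv2.resize(x[:300],(512,300)) for x in(a,im)]);cv2.imwrite("pics/w12.png",o)
E
```

```text
[ 0.40652334 -0.19316718  0.3204023 ]
```

View pics/w12.png

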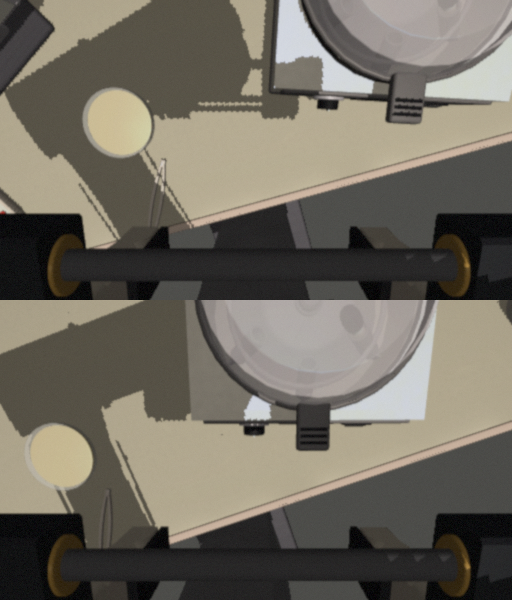

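```bash
python3 - <<'E'
from h import *
a,b=cam("w1"),cam("w2")
L,eL=tri((a,(386.5,122)),(b,(297,150)));R,eR=tri((a,(421.5,123.5)),(b,(328.5,150)))
print("tab front L,R",L.round(4),eL,R.round(4),eR,np.linalg.norm(L-R))
c=[onz(b,p,.102) for p in((191,119.5),(425,119.5))];print(np.round(c,4),np.linalg.norm(c[0]-c[1]))
print(tri((a,(273,93)),(b,(191,119.5))))
for q in(c,(L,R)):
    d=q[0]-q[1];print("yaw",np.degrees(np.arctan2(-d[0],d[1])))
d=c[0]-c[1];yaw=np.arctan2(-d[0],d[1]);x=np.array([np.cos(yaw),np.sin(yaw),0]);m=(c[0]+c[1])/2;C=m+.114*x;C[2]=0
print("centre",C, "tab pinch",C+x*(.108-.236)+[0,0,.118],proj(b,C+x*(.108-.236)+[0,0,.122]),proj(b,C+x*.108+[0,0,.106]))
for z in(.118,.122,.126):print(z,onz(b,(312.8,150),z).round(4),onz(b,(297,150),z).round(4),onz(b,(328.5,150),z).round(4))
E
```

```text
tab front L,R [ 0.4186 -0.2368  0.1356] [0.0, 0.0] [ 0.4104 -0.2632  0.1458] [0.2, 0.2] 0.029392955564388267
[[ 0.4782 -0.1471  0.102 ]
 [ 0.3999 -0.3708  0.102 ]] 0.23695358633375133
(array([ 0.4756632 , -0.14528728,  0.09276945]), [2.8, 2.8])
yaw -19.306707268307807
yaw -17.177349909055806
centre [ 0.54665164 -0.29662744  0.        ] tab pinch [ 0.42585007 -0.25430745  0.118     ] [310.39681588 135.10724279] [ 318.02132606 -149.67747497]
0.118 [ 0.4106 -0.2527  0.118 ] [ 0.4158 -0.238   0.118 ] [ 0.4055 -0.2673  0.118 ]
0.122 [ 0.4113 -0.2523  0.122 ] [ 0.4164 -0.2377  0.122 ] [ 0.4062 -0.2667  0.122 ]
0.126 [ 0.412  -0.2518  0.126 ] [ 0.417  -0.2374  0.126 ] [ 0.407  -0.2661  0.126 ]
```

>>> jog_arm --deltas '[[[0.2, 1, -3, -4, 0], [0.2, 0.95, -3, -5, 0], [0.2, 0, 0, -5, 0], [0.2, 0, 0, -4.6, 0], [0.2, 0, 0, 0, 0], [-1, 0, 0, 0, 0], [-1, 0, 0, 0, 0], [-1, 0, 0, 0, 0]]]' --force 15

```text
time_s: 3.8
tcp_pos: [0.4271, -0.2534, 0.1361]
eef_rot: [-179.9, -0.2, -19.3]
contact_force: [1.4, 4.9, 1.2]
gripper_width: 0.0299
gripper_force: 15.0
```

```bash
python3 - <<'E'
from h import *
s=r.get_state();p=s["tcp_pos"];print(p.round(4),s["gripper_width"],s["gripper_force"],s["contact_force"].round(1))
H=np.array([.6486,-.3323,.106]);y=np.radians(-19.3);u=np.array([np.cos(y),np.sin(y),0])
def P(t):return H+u*(-.236*np.cos(t)+.012*np.sin(t))+np.array([0,0,.236*np.sin(t)+.012*np.cos(t)])
t=np.array([.12,.26,.4,.54,.68,.82,.96,1.1,1.22,1.34,1.46,1.56,1.64]);t=np.r_[np.arcsin(np.clip((p[2]-.118)/.236,0,.1)),t]
Q=np.array([P(k) for k in t]);print(Q[0].round(4),t[0]);print((np.diff(Q,axis=0)*100).round(1).tolist());print(Q[-1])
E
```

```text
[ 0.4271 -0.2534  0.1361] 0.029931758546404057 14.99870851635933 [1.4 4.9 1.2]
[ 0.4274 -0.2548  0.1361] 0.07672658569910508
[[0.1, -0.1, 1.0], [0.7, -0.3, 3.2], [1.2, -0.4, 3.1], [1.6, -0.5, 2.9], [1.9, -0.7, 2.6], [2.2, -0.8, 2.3], [2.5, -0.9, 1.9], [2.8, -1.0, 1.6], [2.5, -0.9, 1.0], [2.6, -0.9, 0.7], [2.7, -0.9, 0.3], [2.2, -0.8, 0.0], [1.8, -0.6, -0.2]]
[ 0.67530042 -0.34165035  0.34060532]
```

>>> jog_arm --deltas '[[[-1, 0.1, 0, 1.0, 0], [-1, 0.7, -0.3, 3.2, 0], [-1, 1.2, -0.4, 3.1, 0], [-1, 1.6, -0.5, 2.9, 0], [-1, 1.9, -0.7, 2.6, 0], [-1, 0, 0, 0, 0]]]'

```text
time_s: 4.55
tcp_pos: [0.4822, -0.2725, 0.2654]
eef_rot: [-179.9, -0.1, -19.3]
contact_force: [-2.8, 6.1, 5.9]
gripper_width: 0.0302
gripper_force: 15.0
```

>>> jog_arm --deltas '[[[-1, 2.2, -0.8, 2.3, 0], [-1, 2.5, -0.9, 1.9, 0], [-1, 2.8, -1.0, 1.6, 0], [-1, 2.5, -0.9, 1.0, 0], [-1, 2.6, -0.9, 0.7, 0], [-1, 2.7, -0.9, 0.3, 0], [-1, 2.2, -0.8, 0, 0], [-1, 1.8, -0.6, -0.2, 0]]]'

```text
time_s: 5.55
tcp_pos: [0.6752, -0.3394, 0.3407]
eef_rot: [-179.9, -0.1, -19.2]
contact_force: [0.7, 7.1, 5.0]
gripper_width: 0.03
gripper_force: 15.0
```

>>> jog_arm --deltas '[[[-1, 0, 0, 0, 0], [-1, 0, 0, 0, 0]]]'

```text
time_s: 5.8
tcp_pos: [0.6758, -0.3397, 0.3402]
eef_rot: [-179.9, -0.2, -19.2]
contact_force: [5.3, 4.7, 1.5]
gripper_width: 0.0298
gripper_force: 15.0
```

```bash
python3 - <<'E'
from h import *
a,_=snap("t2","top");b,_=snap("s2","side")
o=np.zeros((600,800,3),np.uint8);o[:,:400]=cv2.resize(a[100:250,240:340],(400,600),interpolation=2);o[:,400:]=cv2.resize(b[90:240,170:270],(400,600),interpolation=2)
cv2.imwrite("pics/c2.png",o);print(r.get_state()["joints"])
E
```

```text
[-1.20261310e+01  2.64492906e+01  2.17532044e+01 -6.43282800e-02
 -8.50546148e+01  8.28056740e+01]
```

View pics/c2.png

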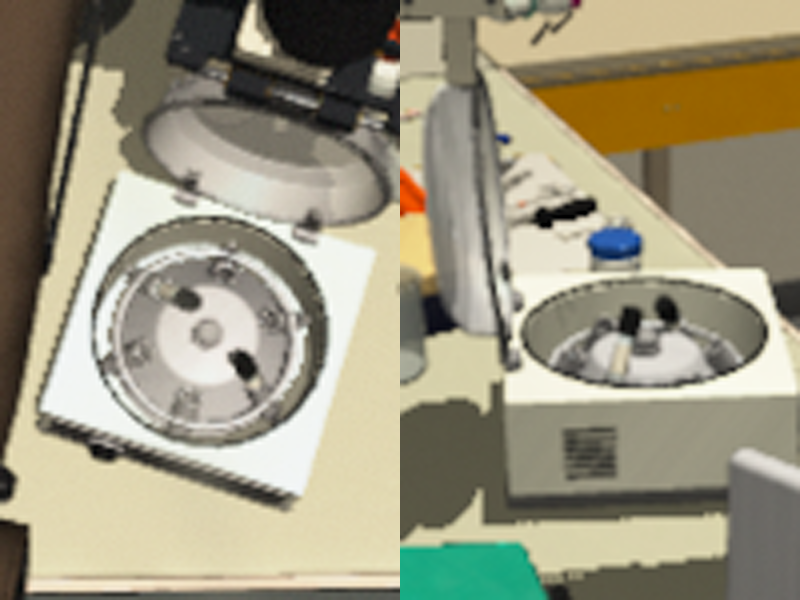

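>>> jog_arm --deltas '[[[0.1, 0, 0, 0, 0], [0.1, 0, 0, 0, 0], [0.1, 0, 0, 3, 0], [0.1, 0, 0, 4, 0], [0.1, -5, 1.5, 0, 0], [0.1, -5, 1.5, 0, 0], [0.1, -5, 1.5, -4, 0], [0.1, 0, 0, 0, 0]]]'

```text
time_s: 6.9
tcp_pos: [0.5196, -0.2949, 0.3667]
eef_rot: [-180.0, 0.5, -19.3]
contact_force: [1.6, -0.3, 1.6]
gripper_width: 0.048
gripper_force: 0.0
```

```bash
python3 - <<'E'
from h import *
r.capture("wrist");snap("w3");print(r.get_state()["tcp_pos"])
E
```

```text
[ 0.52584769 -0.29684119  0.37155029]
```

>>> jog_arm --deltas '[[[0.1, 0, 4, 0, 0], [0.1, 0, 4, 0, 0], [0.1, 0, 0, 0, 0], [0.1, 0, 0, 0, 0]]]'

```text
time_s: 7.5
tcp_pos: [0.528, -0.2168, 0.3715]
eef_rot: [-180.0, -0.1, -19.3]
contact_force: [-0.0, -0.1, -0.8]
gripper_width: 0.048
gripper_force: 0.0
```

```bash
python3 - <<'E'
from h import *
r.capture("wrist");b,_=snap("w4");print(r.get_state()["tcp_pos"])
a=cv2.imread("pics/w3.png")
C=np.array([.5466,-.2966,.1])
o=[]
for n,im in(("w3",a),("w4",b)):
    u,v=proj(cam(n),C);u0,v0=int(u)-100,max(0,int(v)-100);print(n,u0,v0)
    o.append(cv2.resize(im[v0:v0+200,max(u0,0):u0+200],(400,400),interpolation=2))
cv2.imwrite("pics/c3.png",np.hstack(o))
E
```

```text
[ 0.52727365 -0.21722718  0.37078382]
w3 151 43
w4 216 25
```

View pics/c3.png

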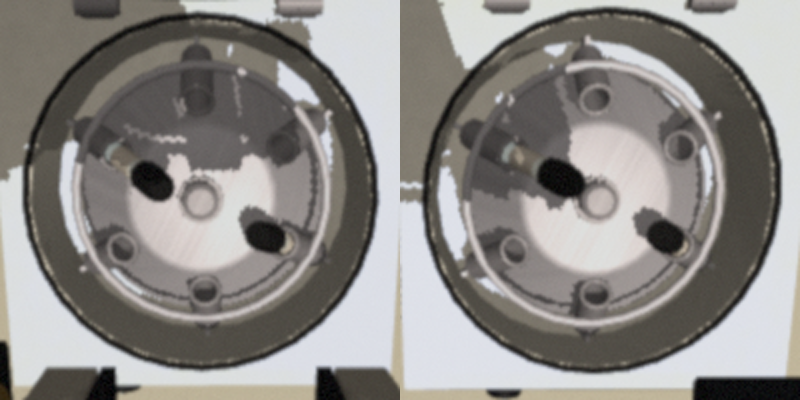

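```bash
python3 - <<'E'
from h import *
ob=[[],[]]
for n,u0,v0,seeds in(("w3",151,43,((153,181),(267,238))),("w4",216,25,((162,177),(267,238)))):
    g=cv2.cvtColor(cv2.imread(f"pics/{n}.png"),6);m=(g<42).astype(np.uint8)
    k,l,st,ce=cv2.connectedComponentsWithStats(m)
    for j,s in enumerate(seeds):
        p=(u0+s[0]/2,v0+s[1]/2);i=l[int(p[1]),int(p[0])]
        pts=np.argwhere(l==i)[:,::-1].astype(np.float32);e=cv2.minAreaRect(pts)
        c=pts.mean(0);w,v=np.linalg.eigh(np.cov((pts-c).T));d=v[:,1];s_=(pts-c)@d
        ob[j].append((cam(n),c,c+d*s_.max()*np.sign(d[0]),c+d*s_.min()*np.sign(d[0])));print(n,j,i,st[i],c.round(1),e)
for j in(0,1):
    for k in(1,2,3):print(j,k,[x if isinstance(x,list) else x.round(4) for x in tri(*[(o[0],o[k]) for o in ob[j]])])
print("hub",tri((cam("w3"),(151+100.5,43+100)),(cam("w4"),(216+99,25+100.5))))
print("rim",[onz(cam(n),p,.102).round(4) for n,p in(("w3",(151+201/2,43+191/2)),("w4",(216+201/2,25+190/2)))])
E
```

```text
w3 0 26 [217 124  20  19 261] [226.6 132.9] ((227.00003051757812, 133.00001525878906), (21.21320343017578, 14.142135620117188), 45.0)
w3 1 33 [274 154  19  15 211] [283.5 160.9] ((283.0946044921875, 160.9324188232422), (18.577085494995117, 13.31631851196289), 9.462322235107422)
w4 0 28 [285 104  23  19 313] [295.9 113.9] ((296.3000183105469, 113.89999389648438), (23.702320098876953, 15.652474403381348), 26.56505012512207)
w4 1 30 [340 136  18  15 195] [348.4 143.1] ((348.5000305175781, 143.00001525878906), (16.26345443725586, 13.435027122497559), 45.0)
0 1 [array([ 0.5686, -0.2756,  0.1216]), [0.3, 0.3]]
0 2 [array([ 0.5602, -0.2827,  0.1359]), [0.1, 0.1]]
0 3 [array([ 0.5783, -0.2674,  0.1049]), [0.7, 0.7]]
1 1 [array([ 0.5148, -0.3257,  0.1009]), [0.1, 0.1]]
1 2 [array([ 0.5058, -0.335 ,  0.0917]), [0.0, 0.0]]
1 3 [array([ 0.5227, -0.3173,  0.106 ]), [0.2, 0.2]]
hub (array([ 0.54613133, -0.29612526,  0.08874579]), [0.1, 0.1])
rim [array([ 0.5525, -0.2986,  0.102 ]), array([ 0.5528, -0.2978,  0.102 ])]
```

>>> jog_arm --deltas '[[[0.1, 0.5, -1, 0, -0.171], [0.1, 0.5, -1, 0, -0.171], [0.1, 0.5, -1, 0, -0.171], [0.1, 0.5, -1, 0, -0.171], [0.1, 0.5, -1, 0, -0.171], [0.1, 0.5, -1, 0, -0.171], [0.1, 0.5, 0, 0, -0.171], [0.1, 0.4, 0, 0, -0.171]]]'

```text
time_s: 8.6
tcp_pos: [0.5657, -0.2778, 0.3702]
eef_rot: [180.0, -0.0, -98.1]
contact_force: [-0.1, 0.5, -0.5]
gripper_width: 0.048
gripper_force: 0.0
```

>>> jog_arm --deltas '[[[0.1, 0, 0, -2, -0.171], [0.1, 0, 0, -3, -0.171], [0.1, 0, 0, -3, -0.171], [0.1, 0, 0, -3, -0.171], [0.1, 0, 0, -3, 0], [0.1, 0, 0, -2, 0], [0.1, 0, 0, 0, 0], [0.1, 0, 0, 0, 0]]]'

```text
time_s: 9.6
tcp_pos: [0.5661, -0.2773, 0.2114]
eef_rot: [-179.9, 0.0, -136.9]
contact_force: [-0.6, -0.9, 1.1]
gripper_width: 0.0482
gripper_force: 0.0
```

```bash
python3 - <<'E'
from h import *
print({k:np.round(v,4) for k,v in r.get_state().items() if k in("tcp_pos","eef_rot","joints")})
im,i=snap("w5")
cv2.imwrite("pics/w5b.png",im)
p=proj(i,[.5665,-.2773,.126]);print(p, proj(i,r.get_state()["tcp_pos"]))
E
```

```text
{'joints': array([-8.36250e+00,  1.76604e+01, -8.12330e+00,  3.23000e-02,
       -6.41557e+01, -3.85457e+01]), 'tcp_pos': array([ 0.5661, -0.2773,  0.2114]), 'eef_rot': array([-1.799345e+02,  1.500000e-02, -1.368941e+02])}
[258.46448472 207.78978905] [258.86957126 263.63262434]
```

View pics/w5b.png

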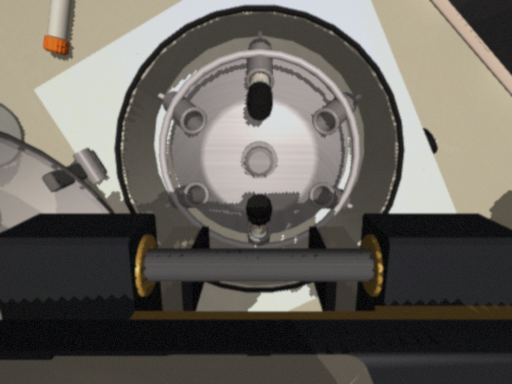

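>>> jog_arm --deltas '[[[0.1, 0, 0, -3, 0], [0.1, 0, 0, -3, 0], [0.1, 0, 0, -2.5, 0], [0.1, 0, 0, 0, 0], [-1, 0, 0, 0, 0], [-1, 0, 0, 0, 0], [-1, 0, 0, 0, 0]]]' --force 6

```text
time_s: 10.52
tcp_pos: [0.5659, -0.2766, 0.1266]
eef_rot: [-179.9, 0.1, -136.9]
contact_force: [0.3, 0.2, -0.2]
gripper_width: 0.0238
gripper_force: 0.0
```

```bash
python3 - <<'E'
from h import *
s=r.get_state();p=s["tcp_pos"];print(p.round(4),s["eef_rot"].round(1),s["gripper_width"])
C=np.array([.5463,-.2963]);d=p[:2]-C;print(np.degrees(np.arctan2(d[1],d[0])),np.linalg.norm(d))
prev=np.zeros(2);
for k in range(1,11):
    a=k*.175;q=np.array([[np.cos(a),-np.sin(a)],[np.sin(a),np.cos(a)]])@d-d
    st=((q-prev)*100).round(1);prev=prev+st/100;print(st.tolist())
E
```

```text
[ 0.5659 -0.2766  0.1266] [-1.799e+02  1.000e-01 -1.369e+02] 0.023823124798537997
45.18133586389942 0.027841805930252685
[-0.4, 0.3]
[-0.4, 0.3]
[-0.5, 0.1]
[-0.4, 0.1]
[-0.5, -0.0]
[-0.5, -0.1]
[-0.5, -0.2]
[-0.4, -0.2]
[-0.3, -0.3]
[-0.4, -0.4]
```

>>> jog_arm --deltas '[[[-1, 0, 0, 0, 0], [-1, 0, 0, 0, 0], [-1, 0, 0, 0, 0]]]'

```text
time_s: 10.9
tcp_pos: [0.5657, -0.2767, 0.1259]
eef_rot: [-180.0, 0.0, -136.9]
contact_force: [-0.3, -0.1, 2.6]
gripper_width: 0.016
gripper_force: 6.0
```

>>> jog_arm --deltas '[[[-1, -0.4, 0.3, 0, 0.175], [-1, -0.4, 0.3, 0, 0.175], [-1, -0.5, 0.1, 0, 0.175], [-1, -0.4, 0.1, 0, 0.175], [-1, -0.5, 0, 0, 0.175], [-1, -0.5, -0.1, 0, 0.175]]]'

```text
time_s: 11.65
tcp_pos: [0.539, -0.2697, 0.126]
eef_rot: [-179.9, -0.0, -76.4]
contact_force: [1.9, -1.0, 2.5]
gripper_width: 0.0162
gripper_force: 6.0
```

>>> jog_arm --deltas '[[[-1, -0.5, -0.2, 0, 0.175], [-1, -0.4, -0.2, 0, 0.175], [-1, -0.3, -0.3, 0, 0.175], [-1, -0.4, -0.4, 0, 0.175], [-1, 0, 0, 0, 0]]]'

```text
time_s: 12.28
tcp_pos: [0.5234, -0.281, 0.1264]
eef_rot: [-180.0, -0.1, -36.7]
contact_force: [3.1, -2.0, 3.9]
gripper_width: 0.0161
gripper_force: 6.0
```

```bash
python3 - <<'E'
from h import *
s=r.get_state();print(s["tcp_pos"],s["eef_rot"],s["contact_force"],s["joints"].round(0));im,i=snap("w6");t,_=snap("t6","top")
o=np.hstack([cv2.resize(im,(480,360)),cv2.resize(t[130:230,245:334],(320,360),interpolation=2)]);cv2.imwrite("pics/c6.png",o)
E
```

```text
[ 0.52343756 -0.28103379  0.12638634] [-1.79968507e+02 -1.38319918e-01 -3.66618703e+01] [ 3.10382195 -1.9823841   3.90439622] [ -9.  19. -19.   0. -52.  63.]
```

View pics/c6.png

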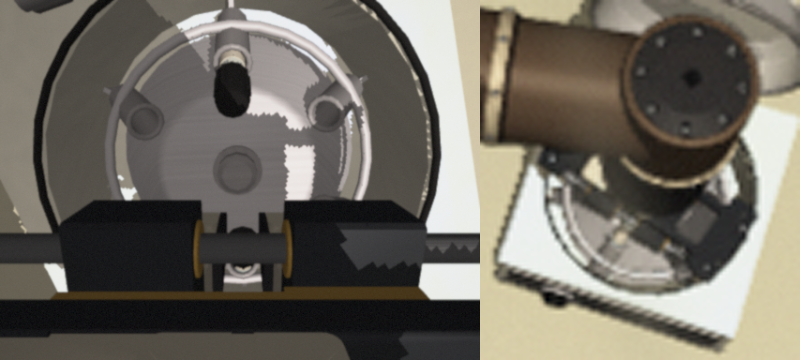

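>>> jog_arm --deltas '[[[-1, 0.4, -0.3, 0.7, 0], [-1, 0.4, -0.2, 0.6, 0], [-1, 0.4, -0.3, 0.7, 0], [-1, 0.4, -0.2, 0.6, 0], [-1, 0.3, -0.3, 0.7, 0], [-1, 0, 0, 0, 0]]]'

```text
time_s: 13.12
tcp_pos: [0.5421, -0.2938, 0.1592]
eef_rot: [-180.0, -0.1, -36.6]
contact_force: [0.3, -0.7, -1.1]
gripper_width: 0.0163
gripper_force: 6.0
```

>>> jog_arm --deltas '[[[-1, -0.5, 0.4, 0.4, 0], [-1, -0.6, 0.4, 0.4, 0], [-1, -0.6, 0.4, 0.3, 0], [-1, -0.6, 0.4, 0.2, 0], [-1, -0.7, 0.5, 0.2, 0], [-1, -0.6, 0.4, 0.1, 0], [-1, -0.7, 0.5, 0, 0], [-1, 0, 0, 0, 0]]]'

```text
time_s: 14.12
tcp_pos: [0.4979, -0.2631, 0.1747]
eef_rot: [-180.0, 0.0, -36.6]
contact_force: [0.6, 1.2, 1.3]
gripper_width: 0.0162
gripper_force: 6.0
```

```bash
python3 - <<'E'
from h import *
s=r.get_state();print(s["tcp_pos"],s["contact_force"],s["moment"]);w,i=snap("w7");b,j=snap("s7","side")
p=s["tcp_pos"];u,v=proj("side",p);print(u,v,proj("side",p-[0,0,.098]))
u,v=int(u),int(v)
o=np.hstack([cv2.resize(w,(400,300)),cv2.resize(b[v-30:v+45,u-50:u+50],(400,300),interpolation=2)]);cv2.imwrite("pics/c7.png",o)
E
```

```text
[ 0.49793673 -0.26310927  0.17468041] [0.55728581 1.17520031 1.25210655] [ 0.15104693 -0.16446686 -0.00506692]
248.80484344026405 152.99220006064593 [248.41388078 179.8317618 ]
```

View pics/c7.png

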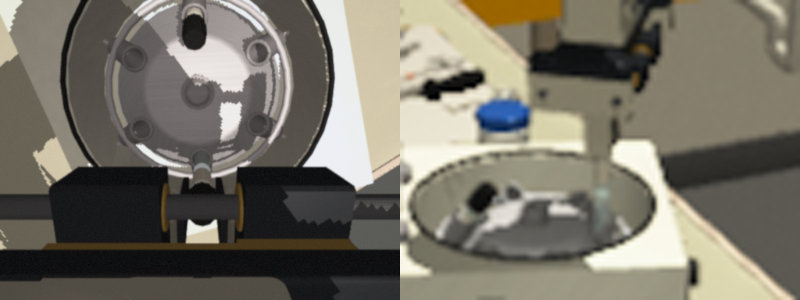

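>>> jog_arm --deltas '[[[-1, 0, 0, 1, 0], [-1, 0, 0, 1.5, 0], [-1, 0, 0, 1.5, 0], [-1, 0, 0, 1.5, 0], [-1, 0, 0, 1.5, 0], [-1, 0, 0, 1.5, 0], [-1, 0, 0, 0, 0], [-1, 0, 0, 0, 0]]]'

```text
time_s: 15.22
tcp_pos: [0.4982, -0.2633, 0.2591]
eef_rot: [180.0, 0.0, -36.6]
contact_force: [-0.3, 0.4, 0.5]
gripper_width: 0.0161
gripper_force: 6.0
```

```bash
python3 - <<'E'
from h import *
s=r.get_state();print(s["tcp_pos"],s["contact_force"],s["gripper_width"])
k=800/220
f=lambda u,v:(125+u/k,135+v/k)
for n,p,z in(("frontTopL",(50,125),.22),("frontTopR",(200,55),.22),("backTopL",(42,108),.22),("backTopR",(190,40),.22),("botL",(100,163),.05),("botR",(215,105),.05),("footFL",(113,185),.01),("footFR",(226,126),.01)):print(n,onz("top",f(*p),z).round(3))
sf=1.5625
print("side back top",[onz("side",(u/sf,v/sf),.22).round(3) for u,v in((393,320),(486,352))],"bot",[onz("side",(u/sf,v/sf),.05).round(3) for u,v in((395,410),(478,445))])
# tube in side view: rough column profile below grip
b,j=snap("s8","side");p=s["tcp_pos"]
a=cv2.imread("pics/s2.png").astype(int);d=np.abs(b.astype(int)-a).sum(2)
for q in(.03,.045,.06,.075,.09,.1):
    u,v=proj("side",p-[0,0,q]);v=int(round(v));c=np.arange(int(u)-14,int(u)+15);x=d[v,c];print(q,round(u,1),v,x.tolist())
E
```

```text
[ 0.49819054 -0.26330514  0.25910271] [-0.3411449   0.40207979  0.54568315] 0.016059326447919638
frontTopL [0.568 0.211 0.22 ]
frontTopR [0.631 0.078 0.22 ]
backTopL [0.584 0.218 0.22 ]
backTopR [0.645 0.088 0.22 ]
botL [0.573 0.202 0.05 ]
botR [0.631 0.089 0.05 ]
footFL [0.56  0.197 0.01 ]
footFR [0.62  0.083 0.01 ]
side back top [array([0.659, 0.099, 0.22 ]), array([0.58 , 0.223, 0.22 ])] bot [array([0.651, 0.098, 0.05 ]), array([0.573, 0.22 , 0.05 ])]
0.03 248.9 137 [4, 4, 3, 6, 2, 4, 3, 4, 2, 7, 4, 6, 2, 24, 18, 14, 29, 17, 2, 3, 5, 0, 2, 1, 2, 4, 6, 1, 4]
0.045 248.9 142 [2, 5, 2, 5, 7, 4, 3, 2, 3, 3, 6, 3, 3, 6, 30, 33, 53, 55, 1, 2, 3, 6, 3, 7, 4, 5, 5, 3, 4]
0.06 248.8 146 [3, 6, 4, 3, 4, 2, 2, 3, 4, 1, 0, 3, 4, 22, 41, 36, 119, 88, 3, 4, 4, 0, 3, 0, 6, 1, 7, 5, 6]
0.075 248.7 150 [3, 5, 2, 3, 3, 5, 5, 2, 4, 3, 4, 5, 117, 204, 172, 176, 68, 1, 2, 2, 2, 1, 3, 2, 1, 4, 3, 1, 2]
0.09 248.7 155 [3, 5, 3, 7, 6, 4, 1, 3, 5, 7, 1, 5, 56, 113, 127, 135, 67, 1, 5, 3, 5, 3, 3, 3, 5, 2, 1, 2, 1]
0.1 248.6 157 [2, 1, 3, 4, 3, 5, 3, 1, 4, 5, 4, 3, 29, 95, 153, 110, 29, 4, 4, 4, 1, 2, 5, 4, 3, 2, 3, 1, 0]
```

>>> jog_arm --deltas '[[[-1, 0.2, 1.5, 0, 0.1], [-1, 0.5, 3, 0, 0.15], [-1, 0.5, 4, 0, 0.15], [-1, 0.5, 4.5, 0, 0.15], [-1, 0.5, 4.5, 0, 0.15], [-1, 0.5, 4.5, 0, 0.15], [-1, 0.5, 4.5, 0, 0.15], [-1, 0.5, 4.5, 0, 0.09]]]' --force 10

```text
time_s: 16.27
tcp_pos: [0.5351, 0.048, 0.2589]
eef_rot: [-180.0, 0.1, 26.1]
contact_force: [0.7, -0.2, 0.3]
gripper_width: 0.0158
gripper_force: 10.0
```

>>> jog_arm --deltas '[[[-1, 0.5, 4, 0, 0], [-1, 0.2, 2, 0, 0], [-1, 0, 1, -0.9, 0], [-1, 0, 0, -2, 0], [-1, 0, 0, -2, 0], [-1, 0, 0, -1.5, 0], [-1, 0, 0, -0.6, 0], [-1, 0, 0, 0, 0]]]'

```text
time_s: 17.27
tcp_pos: [0.5425, 0.1162, 0.1894]
eef_rot: [180.0, 0.0, 25.8]
contact_force: [1.0, 0.7, -0.3]
gripper_width: 0.0158
gripper_force: 10.0
```

```bash
python3 - <<'E'
from h import *
s=r.get_state();print(s["tcp_pos"],s["eef_rot"],s["contact_force"],s["gripper_width"],s["gripper_force"])
w,i=snap("w9");b,j=snap("s9","side");t,k=snap("t9","top")
p=s["tcp_pos"]
for c in("side","top","wrist"):print(c,[proj(c,p-[0,0,q]).round(0).tolist() for q in(0,.05,.098)])
u,v=map(int,proj("top",p-[0,0,.05]));o=np.zeros((600,800,3),np.uint8)
o[:300,:400]=cv2.resize(w,(400,300));o[:300,400:]=cv2.resize(t[v-35:v+40,u-50:u+50],(400,300),interpolation=2)
u,v=map(int,proj("side",p-[0,0,.05]));o[300:,:400]=cv2.resize(b[v-38:v+37,u-50:u+50],(400,300),interpolation=2)
o[300:,400:]=cv2.resize(t[100:235,200:380],(400,300),interpolation=2)
cv2.imwrite("pics/c9.png",o)
E
```

```text
[0.54245713 0.11618127 0.18935278] [1.79989088e+02 3.13364144e-02 2.58315202e+01] [ 1.01414087  0.66038385 -0.31402754] 0.01581604414229296 10.000028908252716
side [[299.0, 209.0], [297.0, 226.0], [295.0, 242.0]]
top [[169.0, 179.0], [172.0, 182.0], [174.0, 185.0]]
wrist [[258.0, 261.0], [258.0, 223.0], [258.0, 201.0]]
```

View pics/c9.png

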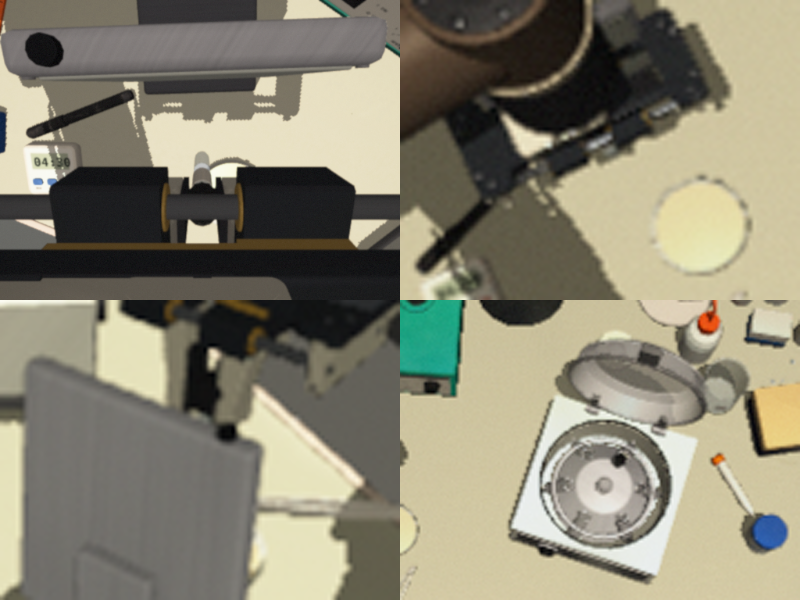

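```bash
python3 - <<'E'
from h import *
c=cam("w9");p=r.get_state()["tcp_pos"];L=onz(c,(8*1.28,80*1.28),.22);R=onz(c,(385*1.28,64*1.28),.22);d=(L-R);m=(L+R)/2
w=np.linalg.norm(d);d/=w;print("width",w,"along",(p-m)@d,"dist",abs(np.cross(d[:2],(p-m)[:2])))
E
```

```text
width 0.14546065378386683 along 0.0007911847182811918 dist 0.06896516457473312<stdin>:3: DeprecationWarning: Arrays of 2-dimensional vectors are deprecated. Use arrays of 3-dimensional vectors instead. (deprecated in NumPy 2.0)
```

The tube is 69 mm in front of the panel face, centred and upright, so I am handing the job in.

```bash
python3 -c "
from plant import r
print(r.close_job())"
```

```text
the job is handed in; nothing more can be done
None
```

The job is handed in at about 17 s; no verdict came back. By my last measurements the lid stands open, the balance tube is still in the rotor, and the gripper holds the sample tube within a few degrees of upright, about 69 mm in front of the middle of the panel and clear of it.

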